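Hold a cleaner tablet over the mixing jug with tongs

ROBOT

A 6-joint arm with a two-finger parallel gripper is mounted at the origin on the work surface. World frame = base frame: x ahead of the robot, y to its left, z up, the work surface at z = 0. Lengths are in mm, angles in degrees, forces in N, time in s.
With the tool pointing down it reaches from about 350 to 850 mm from the base axis. Payload 8.1 kg.
Tool frame: the origin (TCP) lies midway between the tips of the shut fingers; the grasp point (between the pads) lies 19 mm behind it (r.grip_depth is the distance from the TCP to the grasp point, in mm); z points along the fingers, y is the direction in which the jaws open and shut (so a half turn about z gives the same grasp; the last joint's range is limited). The gripper opens to 85 mm and grips with 20 to 120 N. Pads are 22 mm wide; open, the fingers measure 114 mm over their backs; the gripper's body (76 mm by 85 mm) begins 54 mm behind the grasp point. The pads swing forward as they close: fully open they stand 13 mm farther back than shut.
Start: joints at [-69.523, 7.471, 85.268, -0, 87.261, -4.893], TCP at [257.102, -542.129, 209.492] pointing down, gripper open.
Joint ranges: [-169.43, 169.43], [-51.17, 129.36], [1.28, 143.12], [-76.62, 256.62], [0, 156.53], [-152.29, 152.29]. Speed limits (degrees/s): [136.94, 136.94, 159.86, 180, 180, 180].

INTERFACE

Orientations are given as [roll, pitch, yaw] about the fixed x, y, z axes, in that order (R = Rz(yaw) Ry(pitch) Rx(roll)).
In Python, from bench import r, imaging gives the robot as it stands.
- The arm moves only by the shell command python3 -m creep 'ROWS' [FORCE]. ROWS is text: rows parted by semicolons, each of 7 numbers parted by spaces: the shift along the tool's x, y, z in cm, then the turn, a rotation vector about the tool's x, y, z in degrees, then the finger opening in cm, from 0 to 8.54. In form: dx dy dz ax ay az gripper; .... A call has 1 to 20 rows; each row is the pose to reach, as a shift and turn from the pose measured when the call began, along the tool's axes at that moment; what a row does not reach only later rows make up. A row lasts 1/10 s, in which the tool goes at most 50 mm and 8.59 degrees, less where a joint would pass 70% of its speed; a pose out of reach is approached as far as the arm can. A call with a gripper value outside its range is refused whole. The fingers move at their own pace and stop on an object; FORCE is the grip in N (left out, the last holds). Time passes only in rows, so rows that repeat a pose let the fingers close. It gives the time, the measured TCP pose, the force and the opening at its end, in the units of the state.
- r.sense(): the state, without advancing time (a new reading comes with each control period).
- imaging.snapshot(name): name is "side" or "top" or "wrist"; returns the picture (420x560x3 uint8, red, green, blue); there is no depth.
- imaging.camera_info(name): a dict with "camera_matrix" (3x3 intrinsics, pixels), "k1" (the pictures are not rectified: a ray, as slopes to the right and down, at radius r is drawn at 1 + k1 r^2 times it, then the intrinsics apply), "R" (3x3) and "t" (3): a world point X has camera coordinates R X + t. Camera axes: x right, y down, z forward; pixel columns grow to the right and rows downward; lengths in mm; the calibration is good to about 2 mm. A picture is of the moment at which its call begins: read the wrist's pose just before it. camera_info takes no time and is no camera call; for the wrist camera it gives the pose at the moment of the call.
- r.hand_in(): hands the job in, once; it reports no verdict.
The state is a dict: "time": time; "joint_pos": joint angles; "qd": joint speeds; "joint_efforts": joint torques, N m; "tool_pos": TCP position; "tcp_rot": TCP orientation; "ft_force": force on the tool from outside, world axes, zero at the start; "wrist_torque": the same for the moment, N m; "finger_gap": finger opening in mm.
Only numpy, scipy, OpenCV 4.12 (cv2) and the standard library are available. Lean on these libraries where they do the work, as an engineer would, in place of code of your own. Each camera call takes 0.05 s, during which the arm holds its last target.

TASK

The spray bottles are to be refilled, and the strong cleaner tablet for the new mix must not be touched by hand: pick up the tongs, close them on the round tablet on the drying slab, lift it and hold it in the tongs over the middle of the jug's mouth, a few centimetres above the rim and touching nothing. Finish while still holding it there, steady and squeezed in the tongs: do not let it drop in. Do not touch the tablet with the gripper, and leave the jug, the rectangular tablets and everything else where they stand.

Things in the scene. Friction and masses are not known exactly. Their poses are not given: they have to be found in the camera images.
- tongs_grip (a point): Half-way between the grey moulded grips of stainless kitchen tongs that lie on edge on the shelf, opening level with it. x axis along the centre line to the tips, y across (the closing direction), z up; 11 mm above the tongs' underside, near their centre of mass. The grips are upright flats, x -32 to +32 mm, 22 mm high; sprung open the tongs measure 53 mm over their outsides here.
- tongs_tips (a point): The middle between the tongs' cupped tips, 105 mm ahead (x) of tongs_grip, same height and axes: where a round tablet sits when held. Each tip is a plate 22 mm high with a shallow cup 40 mm long (x -20 to +20). Sprung open the cups are 67 mm apart (tips 74 mm wide over all); with the grips squeezed to 46 mm, 54 mm apart (46 mm at the cups' lips).
- tablet_centre (a point): The one round tablet (a white puck, 34 mm in diameter, 14 mm thick, about 20 g) lying flat on the drying slab; this is its centre, 7 mm above the slab's top. It lies at one of the slab's three places; rectangular tablets lie at the other two.
- tablet: The round tablet again; origin at the centre of its underside.
- tongs: The tongs with both arms, 265 mm long, 22 mm high, about 115 g; origin on the underside, 11 mm below tongs_grip. Both arms swing alike about pins at x = -105 mm; the spring pushes each grip out with 5 N as squeezing starts, 8 N later. Squeezed to some 46 mm (there the grips' flats are parallel) they are carried still open; stopped by the round tablet the grips are 36 mm wide; shut, 21 mm.
- slab: Grey stone drying slab, fixed, 100 mm (its x) by 240 mm (its y), 9 mm thick; origin at the centre of its underside, on the shelf. The three tablets' places are on its middle line at about y = -75, 0 and +75 mm.
- brick_a: Rectangular white tablet, 26 x 36 x 15 mm (x, y, z), on the slab; origin at the centre of its underside. To be left alone.
- brick_b: Second rectangular white tablet, the same.
- jug_mouth (a point): Centre of the open mouth, at rim height (115 mm above the shelf), of the empty light grey plastic mixing jug, 106 mm in outer diameter at the rim, 100 mm inside, 220 g, loose. x axis towards its handle, which stands out to 90 mm from the centre at 30 to 106 mm height; the lip is opposite.
- jug: The jug again; origin at the centre of its underside.
- dispenser: Stainless steel pump dispenser, 72 mm in diameter, 185 mm tall with its pump and spout (spout towards its -x); origin at the centre of its underside. To be left alone.
- spray_0: Empty translucent blue spray bottle with a white trigger head, 74 mm in diameter, 237 mm tall, 75 g; origin at the centre of its underside. To be left alone.
- spray_1: Second spray bottle, the same.
- spray_2: Third spray bottle, the same.
- brush: Grey plastic scrub brush lying bristles down, about 60 x 225 x 47 mm (x, y, z), its handle to +y; origin on the shelf under its middle. To be left alone.

How it is judged (in metres and radians):
On the way, in this order (a step that is already met when the one before it is completed fails the run):
1. the tongs are picked up by their grips, the round tablet still lying on the slab (height (world z) of tongs_grip above 0.03 m and contact force between tongs and the fingers above 1 N and height (world z) of tablet_centre below 0.025 m and contact force between tongs and tablet below 0.1 N), for 0.2 s.
2. the round tablet is squeezed in the tongs and lifted at least 2 cm clear of the slab (contact force between tongs and the fingers above 1 N and contact force between tablet and tongs above 1 N and contact force between tablet and slab below 0.05 N and contact force between tablet and jug below 0.05 N and contact force between tablet and the fingers below 0.05 N and height (world z) of tablet_centre above 0.036 m), for 0.2 s.
At the end, for the whole second after the job is handed in: Tablet still and squeezed in the tongs (over 1 N), tongs in the gripper; tablet centre within 30 mm of the jug's centre line, 12 to 90 mm above the rim, touched only by the tongs; jug touched by neither; jug upright, it and the rectangular tablets moved under 20 mm, other things under 30 mm (contact force between tongs and the fingers above 1 N and contact force between tablet and tongs above 1 N and contact force between tablet and slab below 0.05 N and contact force between each of tablet, tongs and jug below 0.05 N and contact force between each of tablet, jug and the fingers below 0.05 N and horizontal distance between tablet_centre and jug_mouth below 0.03 m and z of tablet_centre in the frame of jug_mouth between 0.012 and 0.09 m and linear speed of tablet below 0.03 m/s and angle between jug's own z axis and vertical below 0.1 rad and distance of each of jug, brick_a, brick_b from where it was at the start of the episode below 0.02 m and distance of each of spray_0, spray_1, spray_2, dispenser, brush from where it was at the start of the episode below 0.03 m); the arm keeps its last pose, push and grip.
It fails at once if the gripper touches the round tablet (contact force between tablet and the fingers above 0.2 N).
It fails at once if a rectangular tablet is shifted by more than 20 mm (distance of any of brick_a, brick_b from where it was at the start of the episode above 0.02 m).
It fails at once if the jug is shifted by more than 20 mm or tipped (distance of jug from where it was at the start of the episode above 0.02 m or angle between jug's own z axis and vertical above 0.2 rad).
It fails at once if another thing on the shelf is shifted by more than 30 mm or tipped (distance of any of spray_0, spray_1, spray_2, dispenser, brush from where it was at the start of the episode above 0.03 m or angle between any of spray_0, spray_1, spray_2, dispenser, brush's own z axis and vertical above 0.3 rad).
It fails at once if the round tablet falls on to the shelf, or touches or falls into the jug (contact force between tablet and table above 0.05 N or contact force between tablet and jug above 0.05 N).
It also fails if it takes over 50 s, if anything falls off the work surface, if the arm or the gripper's body presses on something with over 40 N, if the wrist force passes 120 N, or if a joint passes its speed limit or range.

## Working session

There is one attempt and no reset: what is moved stays moved. The work goes in short steps, Python scripts to look and compute and a shell command to move; the robot and the scene stay as the last step left them, time stands still between calls to the robot, and variables do not carry over. Pictures are saved under pics/ and viewed, and the job is handed in when it is done.

```bash
mkdir -p pics; ls
python3 - <<'E'
from bench import r, imaging
import cv2
print(r.sense())
for n in ["side","top","wrist"]:
    ci=imaging.camera_info(n);print(n,ci)
    cv2.imwrite(f"pics/{n}0.png",imaging.snapshot(n)[:,:,::-1])
E
```

```text
pics
{'time': 0.0, 'joint_pos': array([-6.95234512e+01,  7.51569329e+00,  8.53300759e+01, -6.30172379e-04,
        8.72605654e+01, -4.89190811e+00]), 'qd': array([ 0.02528243, -0.06212515, -0.04103511, -0.02371475, -0.03853936,
        0.04058929]), 'joint_efforts': array([-3.42043886e-04, -5.69400001e+01, -5.00559032e+01, -1.33652488e-04,
        1.46425003e-02, -4.11229962e-05]), 'tool_pos': array([ 256.88256862, -541.57468415,  208.43072475]), 'tcp_rot': array([-1.79893999e+02, -8.44070562e-03,  2.53684798e+01]), 'ft_force': array([-0.64583383, -0.06510116,  0.47273753]), 'wrist_torque': array([-0.00248408, -0.06970924,  0.02020184]), 'finger_gap': 85.56673805559171}
side {'camera_matrix': array([[429.40743443,   0.        , 280.59733467],
       [  0.        , 429.40743443, 207.69040974],
       [  0.        ,   0.        ,   1.        ]]), 'k1': -0.07727309603079034, 'R': array([[-0.9740297 , -0.2264177 ,  0.00107732],
       [-0.11826815,  0.50471063, -0.85514901],
       [ 0.19307714, -0.83306794, -0.51838115]]), 't': array([ 606.08443456,  159.63318964, 1421.40779122])}
top {'camera_matrix': array([[438.53953353,   0.        , 283.28214182],
       [  0.        , 438.53953353, 206.12324394],
       [  0.        ,   0.        ,   1.        ]]), 'k1': 0.031879865424424586, 'R': array([[ 0.00647485, -0.99976365,  0.0207538 ],
       [-0.98383376, -0.01008334, -0.17880006],
       [ 0.17896707, -0.01926059, -0.98366652]]), 't': array([ -36.2735269 ,  632.48170848, 1321.70428916])}
wrist {'camera_matrix': array([[334.19641487,   0.        , 278.6318802 ],
       [  0.        , 334.19641487, 205.43915735],
       [  0.        ,   0.        ,   1.        ]]), 'k1': 0.008703011782687826, 'R': array([[ 0.42750757, -0.90400877, -0.00232609],
       [-0.85635698, -0.40579465,  0.31934845],
       [-0.28963771, -0.13453192, -0.94763451]]), 't': array([-598.14914569,  -41.43498247,  382.16571752])}
```

View pics/top0.png

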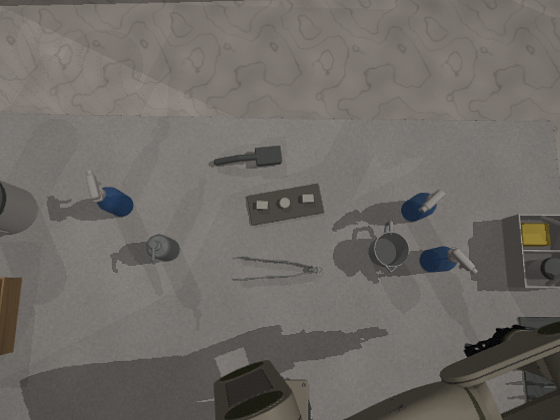

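View pics/side0.png

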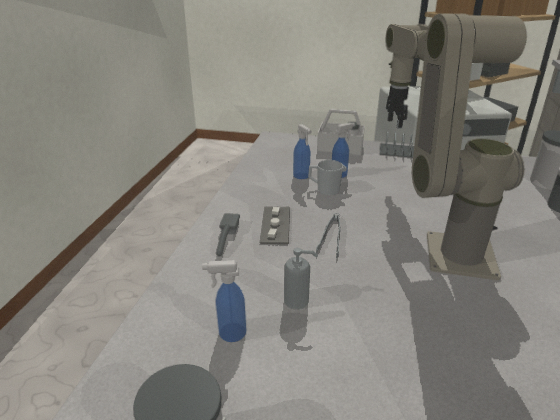

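View pics/wrist0.png

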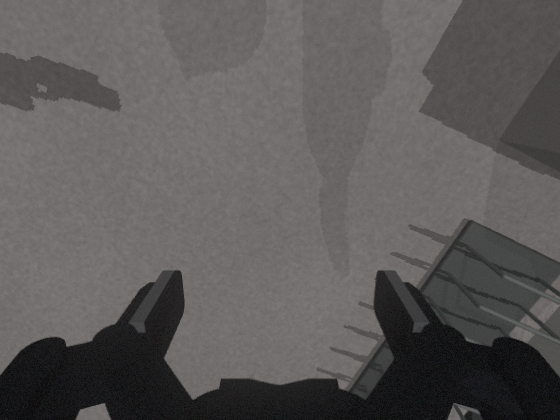

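The top view shows the tongs with their hinge at about (318,269) and tips at (235,260) and (233,279), pointing +y. The round tablet is in the slab's middle place at (285,203), and the jug mouth is near (390,248). I'll enlarge it.

```bash
cat > h.py <<'E'
import numpy as np, cv2
from bench import r, imaging
def pix(name,u,v,z,ci=None):
    ci=ci or imaging.camera_info(name);K=ci["camera_matrix"];k=ci["k1"]
    d=np.array([(u-K[0,2])/K[0,0],(v-K[1,2])/K[1,1]]);s=d.copy()
    for _ in range(20): s=d/(1+k*(s@s))
    R=np.array(ci["R"]);t=np.array(ci["t"])
    c=-R.T@t; w=R.T@np.array([s[0],s[1],1.]); return c+w*(z-c[2])/w[2]
def proj(name,X,ci=None):
    ci=ci or imaging.camera_info(name);K=ci["camera_matrix"]
    p=np.array(ci["R"])@np.array(X,float)+np.array(ci["t"]);s=p[:2]/p[2];s=s*(1+ci["k1"]*(s@s))
    return K[0,0]*s[0]+K[0,2],K[1,1]*s[1]+K[1,2]
def crop(src,out,x0,y0,w,h,f):
    im=cv2.imread(src)[y0:y0+h,x0:x0+w];cv2.imwrite(out,cv2.resize(im,None,fx=f,fy=f,interpolation=cv2.INTER_CUBIC))
E
python3 -c "
from h import *
crop('pics/top0.png','pics/c1.png',225,180,110,110,7) if 0 else crop('pics/top0.png','pics/c1.png',225,185,110,100,6)
crop('pics/top0.png','pics/c2.png',355,215,70,70,8)"
```

```text
(no output)
```

View pics/c1.png

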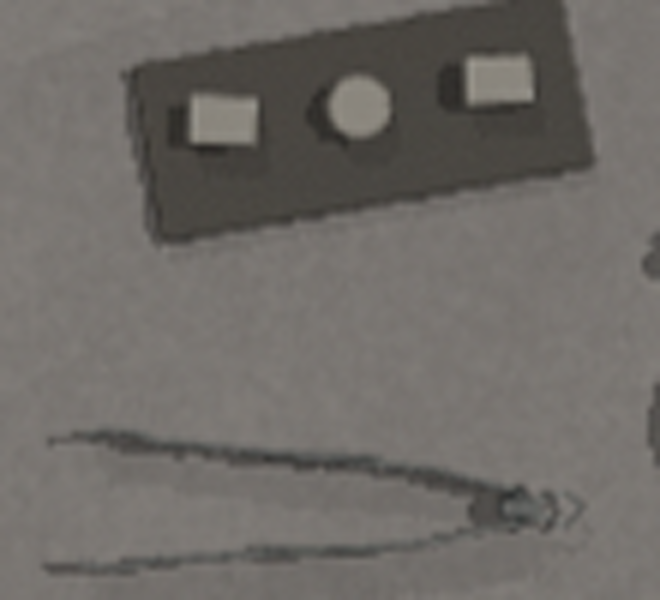

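View pics/c2.png

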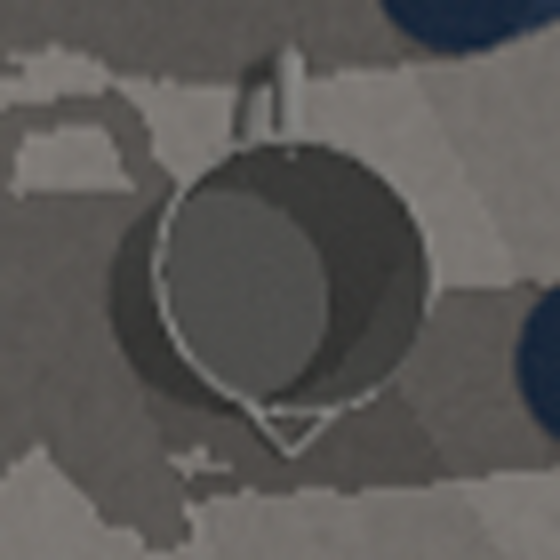

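Run:
```python
from h import *
np.set_printoptions(precision=1,suppress=True)
a=lambda x,y:(225+(x+.5)/6-.5,185+(y+.5)/6-.5)
b=lambda x,y:(355+(x+.5)/8-.5,215+(y+.5)/8-.5)
def P(n,uv,z): print(n,pix('top',*uv,z))
P('tablet',a(360,106),23);P('brA(left)',a(224,120),24);P('brB',a(499,80),24)
for n,q in dict(tl=(134,68),bl=(157,243),br=(594,163)).items(): P('slab '+n,a(*q),9)
P('tip up',a(50,440),22);P('tip lo',a(46,569),22);P('hinge end',a(583,508),22);P('pin?',a(515,505),22)
for n,q in dict(c=(293,276),l=(155,276),r=(432,276),t=(293,141),b=(293,411),handle=(290,50),lip=(292,455)).items(): P('jug '+n,b(*q),115)
```

```text
tablet [651.8 -35.8  23. ]
brA(left) [643.2  37.2  24. ]
brB [ 666.6 -110.7   24. ]
slab tl [674.2  87.    9. ]
slab bl [578.3  72.6   9. ]
slab br [ 624.3 -163.3    9. ]
tip up [471.8 125.9  22. ]
tip lo [405.1 126.1  22. ]
hinge end [ 438.5 -154.1   22. ]
pin? [ 439.8 -118.4   22. ]
jug c [ 496.1 -350.9  115. ]
jug l [ 495.6 -299.7  115. ]
jug r [ 496.6 -402.6  115. ]
jug t [ 546.4 -352.9  115. ]
jug b [ 446.4 -349.   115. ]
jug handle [ 580.8 -353.1  115. ]
jug lip [ 430.4 -348.   115. ]
```

Tongs: axis along about +y at x≈438. The tablet is near (652,-36) and the jug near (496,-351). I'll move above the tongs to measure them from close up.

```bash
python3 -m creep '39.5 -41.2 -5 0 0 -65 8.5;39.5 -41.2 -5 0 0 -65 8.5;39.5 -41.2 -5 0 0 -65 8.5;39.5 -41.2 -5 0 0 -65 8.5;39.5 -41.2 -5 0 0 -65 8.5;39.5 -41.2 -5 0 0 -65 8.5;39.5 -41.2 -5 0 0 -65 8.5;39.5 -41.2 -5 0 0 -65 8.5;39.5 -41.2 -5 0 0 -65 8.5;39.5 -41.2 -5 0 0 -65 8.5;39.5 -41.2 -5 0 0 -65 8.5;39.5 -41.2 -5 0 0 -65 8.5;39.5 -41.2 -5 0 0 -65 8.5;39.5 -41.2 -5 0 0 -65 8.5;39.5 -41.2 -5 0 0 -65 8.5;39.5 -41.2 -5 0 0 -65 8.5' 20
python3 - <<'E'
from h import *
import pickle
s=r.sense();print(s['tool_pos'],s['tcp_rot'],s['ft_force'],s['time'])
ci=imaging.camera_info('wrist');im=imaging.snapshot('wrist');pickle.dump(ci,open('w1.pkl','wb'))
print(-np.array(ci['R']).T@ci['t'])
cv2.imwrite('pics/w1.png',im[:,:,::-1])
E
```

```text
time: 1.75
tool_pos: [437.1, -1.4, 259.1]
tcp_rot: [-180.0, -0.1, 90.3]
ft_force: [-0.2, 0.4, -0.0]
finger_gap: 85.2
[437.06106755  -1.35305268 259.10881571] [-1.79951142e+02 -6.73277804e-02  9.02659243e+01] [-0.15924554  0.36286145 -0.04810294] 1.75
[436.37083334  81.22673569 424.64886134]
```

View pics/w1.png

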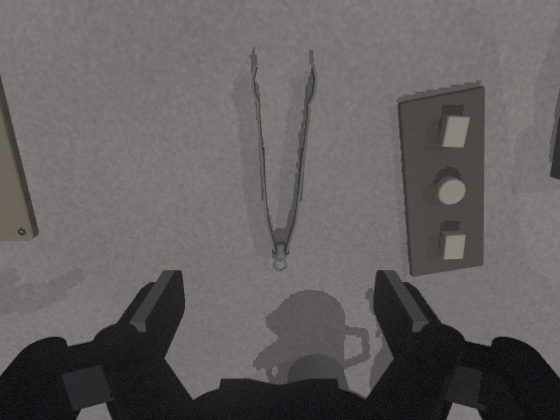

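Run:
```python
from h import *
crop('pics/w1.png','pics/c3.png',235,40,100,240,2) if 0 else crop('pics/w1.png','pics/c3.png',235,40,95,120,5)
crop('pics/w1.png','pics/c4.png',235,155,95,120,5)
crop('pics/w1.png','pics/c5.png',390,75,110,110,5) if 0 else crop('pics/w1.png','pics/c5.png',390,80,130,200,3)
```

```text
(no output)
```

View pics/c3.png

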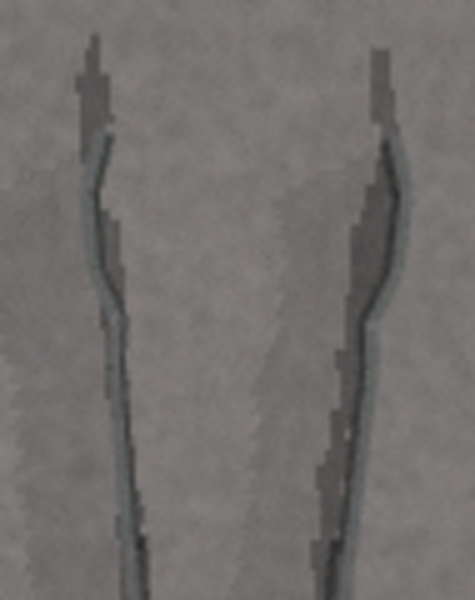

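View pics/c4.png

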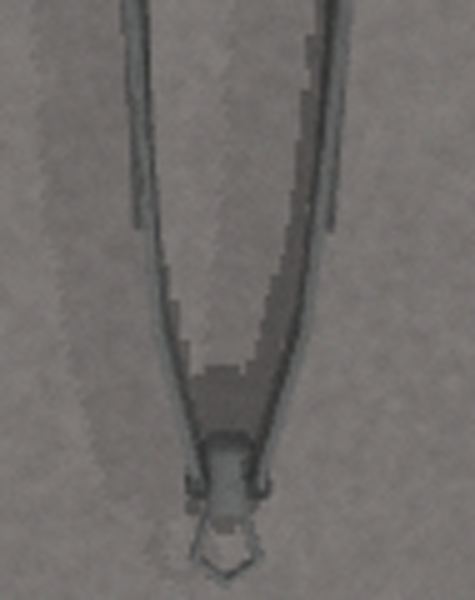

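View pics/c5.png

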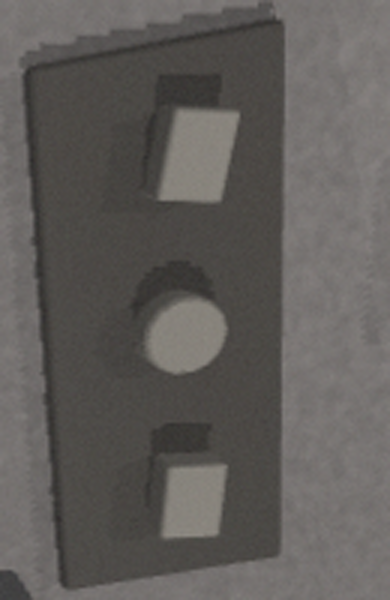

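Run:
```python
from h import *
import pickle
np.set_printoptions(precision=1,suppress=True)
ci=pickle.load(open('w1.pkl','rb'))
A=lambda x,y:(235+(x+.5)/5-.5,40+(y+.5)/5-.5)
B=lambda x,y:(235+(x+.5)/5-.5,155+(y+.5)/5-.5)
C=lambda x,y:(390+(x+.5)/3-.5,80+(y+.5)/3-.5)
def P(n,uv,z): print(n,pix('wrist',*uv,z,ci))
P('tipL',A(109,130),22);P('tipR',A(385,135),22)
P('wideL',A(85,190),22);P('wideR',A(410,195),22)
P('gripbackL',B(135,228),22);P('gripbackR',B(335,231),22)
P('pinL',B(190,485),22);P('pinR',B(266,485),22);P('ring',B(227,580),11)
P('tab',C(186,333),23);P('brickA',C(201,155),24);P('brickB',C(194,500),24)
for q in [(30,68),(283,22),(65,588),(281,555)]:P('slab',C(*q),9)
```

```text
tipL [411.2 110.2  22. ]
tipR [472.6 109.4  22. ]
wideL [405.5  97.8  22. ]
wideR [478.7  97.   22. ]
gripbackL [414.9 -46.9  22. ]
gripbackR [465.5 -47.5  22. ]
pinL [ 428.7 -118.7   22. ]
pinR [ 448.9 -118.6   22. ]
ring [ 438.7 -153.5   11. ]
tab [651.9 -33.2  23. ]
brickA [645.   39.4  24. ]
brickB [ 667.6 -108.9   24. ]
slab [579.6  71.4   9. ]
slab [675.7  88.6   9. ]
slab [ 623.7 -161.7    9. ]
slab [ 721.  -143.8    9. ]
```

Tongs grip is at about (440.3, -14.5) with yaw 89.1°. The tablet is at (652,-34.5). I'll descend over the grips.

```bash
python3 -m creep '-1.3 0.3 8 0 0 1.2 7.5;-1.3 0.3 14 0 0 1.2 7.5;-1.3 0.3 20 0 0 1.2 7.5;-1.3 0.3 22 0 0 1.2 7.5;-1.3 0.3 24 0 0 1.2 7.5;-1.3 0.3 25.7 0 0 1.2 7.5;-1.3 0.3 25.7 0 0 1.2 7.5;-1.3 0.3 25.7 0 0 1.2 7.5'
python3 - <<'E'
from h import *
cv2.imwrite('pics/w2.png',imaging.snapshot('wrist')[:,:,::-1])
cv2.imwrite('pics/s2.png',imaging.snapshot('side')[:,:,::-1]);crop('pics/s2.png','pics/s2c.png',220,130,200,150,4)
E
```

```text
time: 2.6
tool_pos: [440.2, -14.6, 2.7]
tcp_rot: [-180.0, -0.1, 89.0]
ft_force: [1.1, -0.9, -0.1]
finger_gap: 74.8
```

View pics/w2.png

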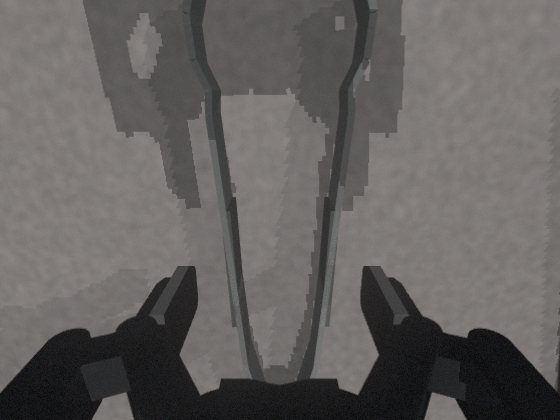

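View pics/s2c.png

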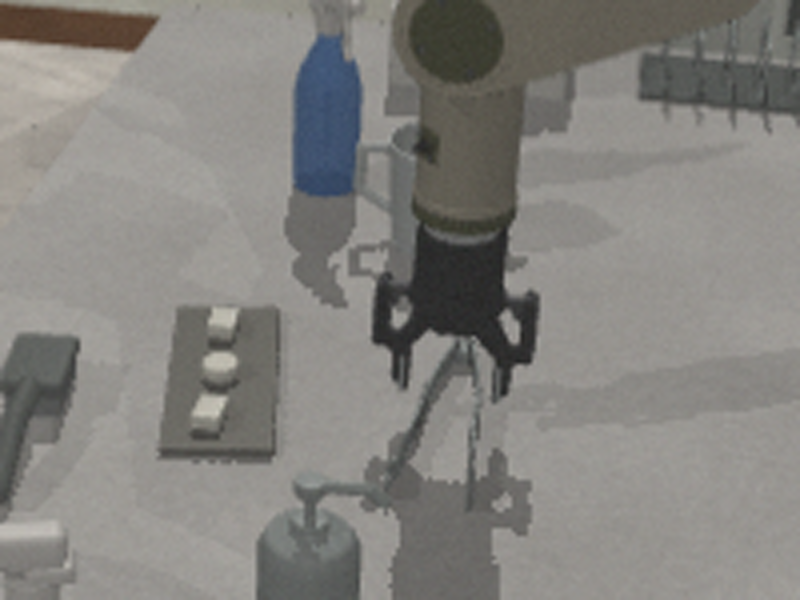

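The tongs sit centred between the pads (fingers at columns 197 and 363, tongs at 235 and 328), with the grips spanning rows 200–325. I'll close to 46 mm.

```bash
python3 -m creep '0 0 0 0 0 0 6;0 0 0 0 0 0 5;0 0 0 0 0 0 4.6;0 0 0 0 0 0 4.6;0 0 0 0 0 0 4.6;0 0 0 0 0 0 4.6' 30
python3 - <<'E'
from h import *
cv2.imwrite('pics/w3.png',imaging.snapshot('wrist')[:,:,::-1])
E
```

```text
time: 3.3
tool_pos: [441.6, -14.5, 4.0]
tcp_rot: [179.9, -0.0, 89.0]
ft_force: [0.8, 0.9, -0.2]
finger_gap: 46.3
```

View pics/w3.png

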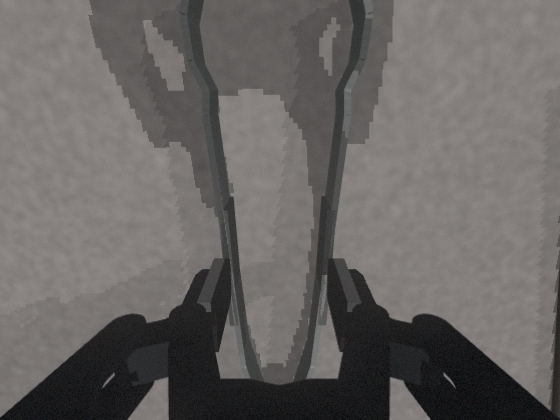

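Run:
```python
from h import *
import pickle
np.set_printoptions(precision=1,suppress=True)
ci=imaging.camera_info('wrist')
for f,y in (('w2',0),('w3',0)):
    crop(f'pics/{f}.png',f'pics/{f}c.png',150,0,260,390,2) if 0 else None
a=cv2.imread('pics/w2.png')[0:400,160:400];b=cv2.imread('pics/w3.png')[0:400,160:400]
cv2.imwrite('pics/cmp.png',cv2.resize(np.hstack([a,b]),None,fx=1.5,fy=1.5))
for X in [(440,10,22),(440,83,22)]: print(proj('wrist',X,ci))
```

```text
(np.float64(275.56661182281744), np.float64(222.68630744202355))
(np.float64(271.7703559586093), np.float64(54.241099376531594))
```

View pics/cmp.png

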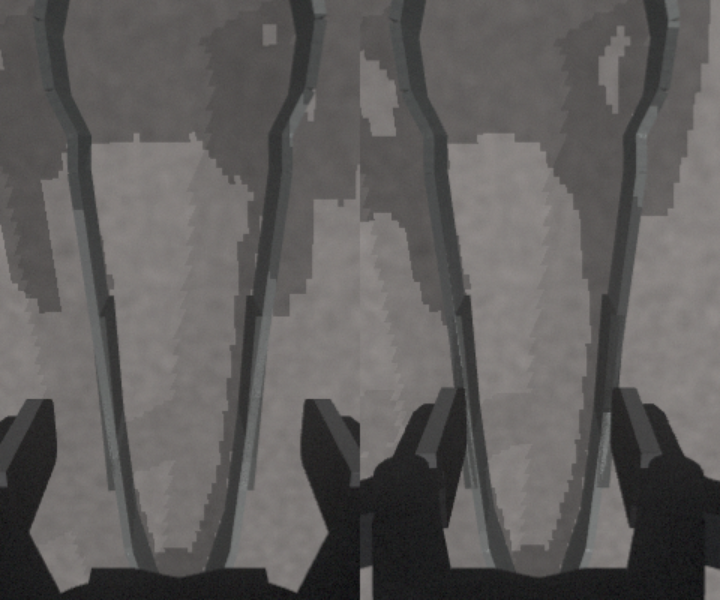

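```bash
python3 - <<'E'
from h import *
np.set_printoptions(precision=0,suppress=True)
s=r.sense();print(s['time'],s['finger_gap'],s['ft_force'],s['tool_pos'])
ci=imaging.camera_info('wrist')
for y in (-25,-14,-3,17,90):
  for z in (9,22,40):
    print(y,z,[np.array(proj('wrist',(441.4+d,y,z),ci)) for d in (-30,-26.5,-23,23,26.5,30)])
E
python3 -c "
from h import *
crop('pics/w3.png','pics/w3c.png',180,190,200,150,4)"
```

```text
3.35 45.82335213289791 [0. 0. 0.] [442. -15.   4.]
-25 9 [array([225., 275.]), array([231., 275.]), array([237., 275.]), array([322., 273.]), array([328., 273.]), array([335., 273.])]
-25 22 [array([221., 288.]), array([228., 288.]), array([234., 288.]), array([325., 286.]), array([332., 286.]), array([339., 286.])]
-25 40 [array([214., 310.]), array([222., 310.]), array([230., 310.]), array([330., 308.]), array([338., 308.]), array([346., 308.])]
-14 9 [array([223., 257.]), array([230., 256.]), array([236., 256.]), array([322., 255.]), array([329., 255.]), array([336., 255.])]
-14 22 [array([219., 269.]), array([226., 269.]), array([233., 268.]), array([326., 267.]), array([333., 267.]), array([340., 267.])]
-14 40 [array([212., 289.]), array([220., 289.]), array([228., 289.]), array([331., 287.]), array([339., 287.]), array([347., 287.])]
-3 9 [array([222., 238.]), array([228., 238.]), array([235., 237.]), array([323., 236.]), array([330., 236.]), array([336., 236.])]
-3 22 [array([217., 249.]), array([225., 249.]), array([232., 248.]), array([326., 247.]), array([334., 247.]), arr
[... 246 characters left out ...]
([331., 199.]), array([338., 199.])]
17 22 [array([214., 210.]), array([222., 210.]), array([229., 210.]), array([328., 208.]), array([335., 208.]), array([343., 208.])]
17 40 [array([206., 224.]), array([215., 224.]), array([223., 224.]), array([334., 222.]), array([342., 222.]), array([350., 222.])]
90 9 [array([206.,  41.]), array([214.,  41.]), array([222.,  41.]), array([328.,  39.]), array([336.,  39.]), array([344.,  38.])]
90 22 [array([199.,  36.]), array([208.,  36.]), array([217.,  36.]), array([333.,  34.]), array([342.,  33.]), array([351.,  33.])]
90 40 [array([188.,  28.]), array([198.,  28.]), array([208.,  27.]), array([341.,  25.]), array([351.,  25.]), array([361.,  24.])]
```

View pics/w3c.png

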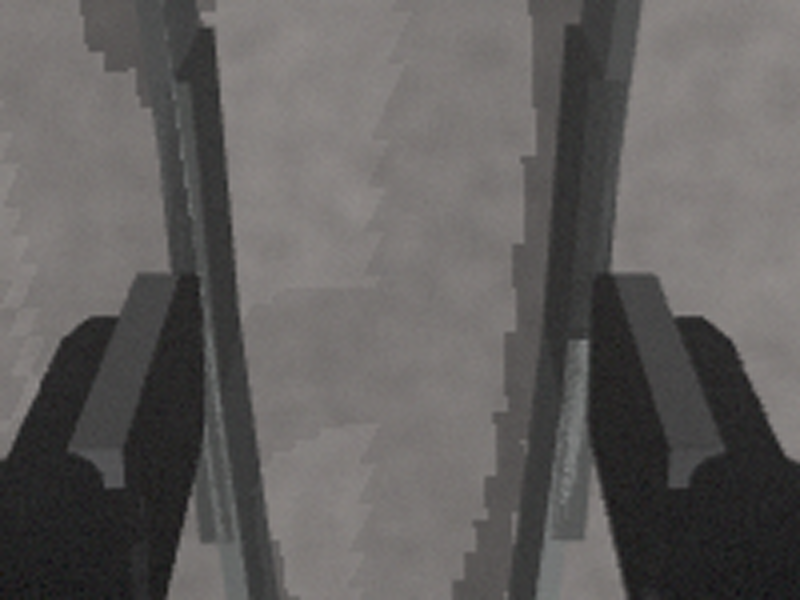

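Run:
```python
from h import *
np.set_printoptions(precision=1,suppress=True)
cv2.imwrite('pics/s3.png',imaging.snapshot('side')[:,:,::-1]);crop('pics/s3.png','pics/s3c.png',290,180,80,80,9) if 0 else crop('pics/s3.png','pics/s3c.png',295,190,80,66,9)
for z in (0,10,20,30):
  for d in (-23,23,-30,30): print(z,d,(np.array(proj('side',(441.4+d,-14,z)))-[295,190]+.5)*9)
```

```text
0 -23 [388.9 426.4]
0 23 [272.7 411.2]
0 -30 [406.7 428.7]
0 30 [255.1 409. ]
10 -23 [390.8 405.5]
10 23 [274.1 390.4]
10 -30 [408.6 407.8]
10 30 [256.4 388.1]
20 -23 [392.6 384.4]
20 23 [275.5 369.3]
20 -30 [410.5 386.7]
20 30 [257.8 367. ]
30 -23 [394.4 363.1]
30 23 [276.9 348.1]
30 -30 [412.4 365.4]
30 30 [259.1 345.8]
```

View pics/s3c.png

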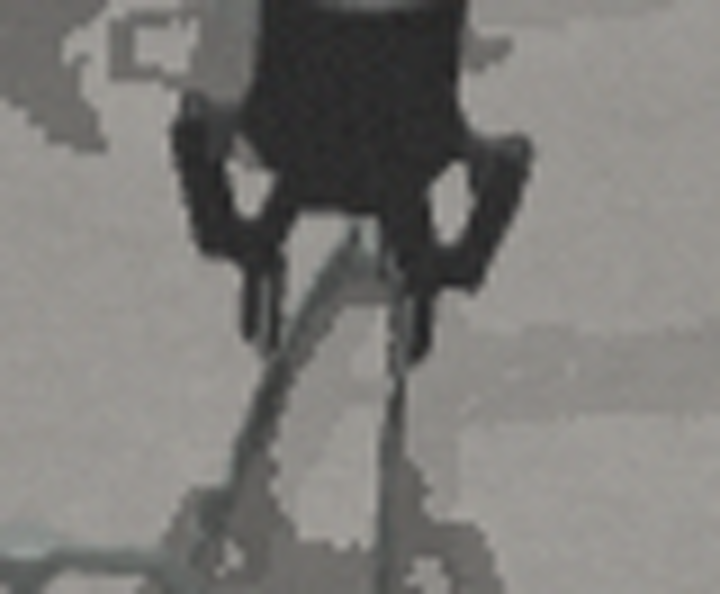

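The tips stand about 26 mm above the reported TCP: their inner edges in the side view are at (272,350) and (403,362), which gives z≈30. The pads therefore closed above the 22 mm high tongs and did not squeeze them. I'll reopen and go lower in small steps, watching the force.

```bash
python3 -m creep '0 0 0 0 0 0 6.8;0 0 0 0 0 0 6.8;0 0 0 0 0 0 6.8;0 0 0 0 0 0 6.8;0 0 0.5 0 0 0 6.8;0 0 1 0 0 0 6.8;0 0 1 0 0 0 6.8'; python3 -m creep '0 0 0.3 0 0 0 6.8;0 0 0.6 0 0 0 6.8;0 0 0.6 0 0 0 6.8'
python3 - <<'E'
from h import *
cv2.imwrite('pics/w4.png',imaging.snapshot('wrist')[:,:,::-1]);crop('pics/w4.png','pics/w4c.png',160,190,240,150,3)
E
```

```text
time: 4.1
tool_pos: [440.7, -14.4, -7.1]
tcp_rot: [180.0, -0.1, 89.0]
ft_force: [0.6, 0.5, -0.1]
finger_gap: 68.0
time: 4.4
tool_pos: [440.2, -14.3, -13.7]
tcp_rot: [-180.0, -0.1, 89.0]
ft_force: [0.7, 0.0, -0.0]
finger_gap: 67.9
```

View pics/w4c.png

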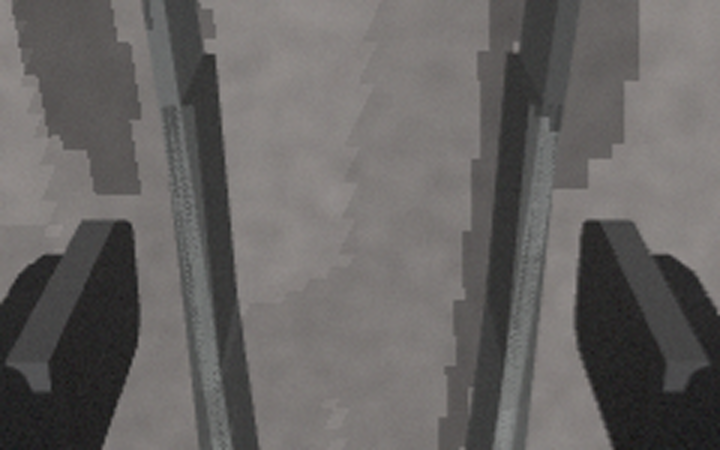

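```bash
python3 -m creep '0 0 0.3 0 0 0 6.8;0 0 0.7 0 0 0 6.8;0 0 0.7 0 0 0 6.8'; python3 -m creep '0 0 0 0 0 0 6;0 0 0 0 0 0 5.3;0 0 0 0 0 0 4.6;0 0 0 0 0 0 4.6;0 0 0 0 0 0 4.6;0 0 0 0 0 0 4.6' 30
python3 - <<'E'
from h import *
cv2.imwrite('pics/w5.png',imaging.snapshot('wrist')[:,:,::-1])
cv2.imwrite('pics/s5.png',imaging.snapshot('side')[:,:,::-1]);crop('pics/s5.png','pics/s5c.png',295,190,80,66,9)
E
```

```text
time: 4.75
tool_pos: [439.9, -14.3, -21.1]
tcp_rot: [-179.9, -0.1, 89.0]
ft_force: [-0.7, -0.6, 0.1]
finger_gap: 68.0
time: 5.35
tool_pos: [440.8, -14.3, -20.2]
tcp_rot: [180.0, -0.1, 89.0]
ft_force: [-0.6, -0.3, 6.2]
finger_gap: 46.0
```

View pics/w5.png

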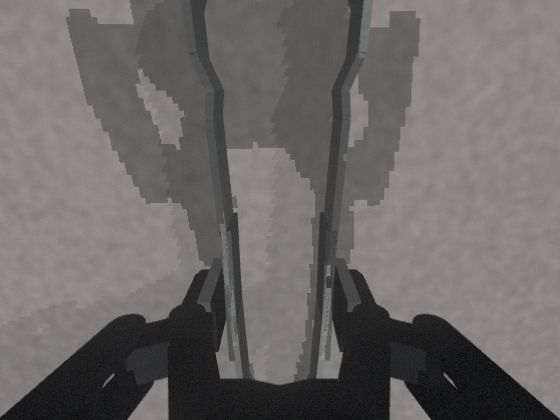

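View pics/s5c.png

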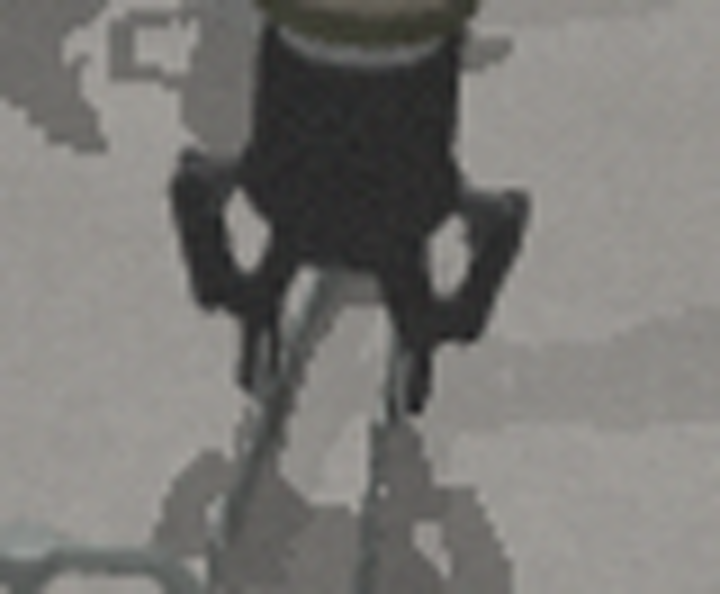

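The grips are now squeezed to 46 mm with the fingertips at z≈8. Lifting.

```bash
python3 -m creep '0 0 -0.5 0 0 0 4.6;0 0 -1.5 0 0 0 4.6;0 0 -3 0 0 0 4.6;0 0 -5 0 0 0 4.6;0 0 -7 0 0 0 4.6;0 0 -7 0 0 0 4.6;0 0 -7 0 0 0 4.6'
python3 - <<'E'
from h import *
cv2.imwrite('pics/w6.png',imaging.snapshot('wrist')[:,:,::-1])
cv2.imwrite('pics/s6.png',imaging.snapshot('side')[:,:,::-1]);crop('pics/s6.png','pics/s6c.png',280,160,100,85,7)
print(r.sense()['ft_force'],r.sense()['wrist_torque'])
E
```

```text
time: 6.15
tool_pos: [441.2, -14.5, 50.3]
tcp_rot: [179.9, -0.0, 89.0]
ft_force: [-0.6, -0.1, -1.7]
finger_gap: 46.3
[-0.13604337 -0.23675681 -1.77261227] [ 0.00201334 -0.02565141  0.04865853]
```

View pics/w6.png

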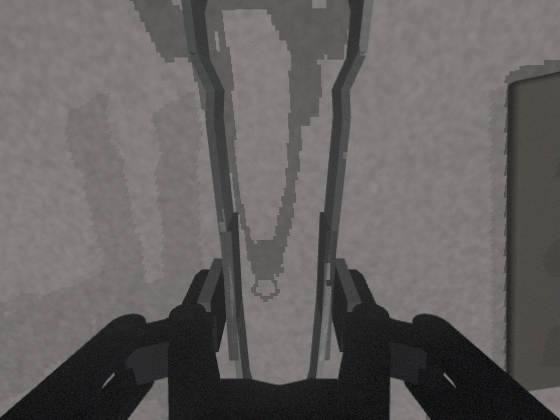

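View pics/s6c.png

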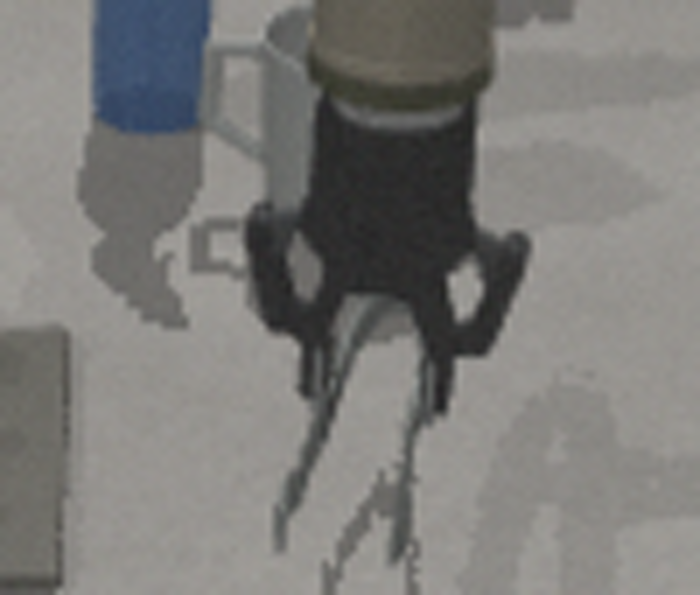

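Lifted about 70 mm; the tongs are level and have not slipped (underside ≈ TCP + 20.5 mm). I'll swing them round to point across the slab, above the tablet.

```bash
python3 -m creep '-0.5 1.5 0 0 0 8 4.6;-1 3 0 0 0 16 4.6;-1.5 4.5 0 0 0 24 4.6;-2 6 0 0 0 32 4.6;-2.5 7.5 0 0 0 40 4.6;-3 9 0 0 0 48 4.6;-3.5 10.8 0 0 0 56 4.6;-3.5 10.8 0 0 0 64 4.6;-3.5 10.8 0 0 0 72 4.6;-3.5 10.8 0 0 0 79.5 4.6;-3.5 10.8 0 0 0 79.5 4.6;-3.5 10.8 0 0 0 79.5 4.6;-3.5 10.8 0 0 0 79.5 4.6'
python3 - <<'E'
from h import *
np.set_printoptions(precision=1,suppress=True)
s=r.sense();print(s['tool_pos'],s['tcp_rot'],s['ft_force'])
cv2.imwrite('pics/t7.png',imaging.snapshot('top')[:,:,::-1]);crop('pics/t7.png','pics/t7c.png',235,165,110,90,7)
cv2.imwrite('pics/w7.png',imaging.snapshot('wrist')[:,:,::-1])
E
```

```text
time: 7.55
tool_pos: [546.9, -51.0, 48.1]
tcp_rot: [-179.9, 0.1, 9.7]
ft_force: [0.5, 0.2, -1.1]
finger_gap: 46.2
[546.9 -51.   48.1] [-179.9    0.1    9.7] [ 0.5  0.2 -1.1]
```

View pics/t7c.png

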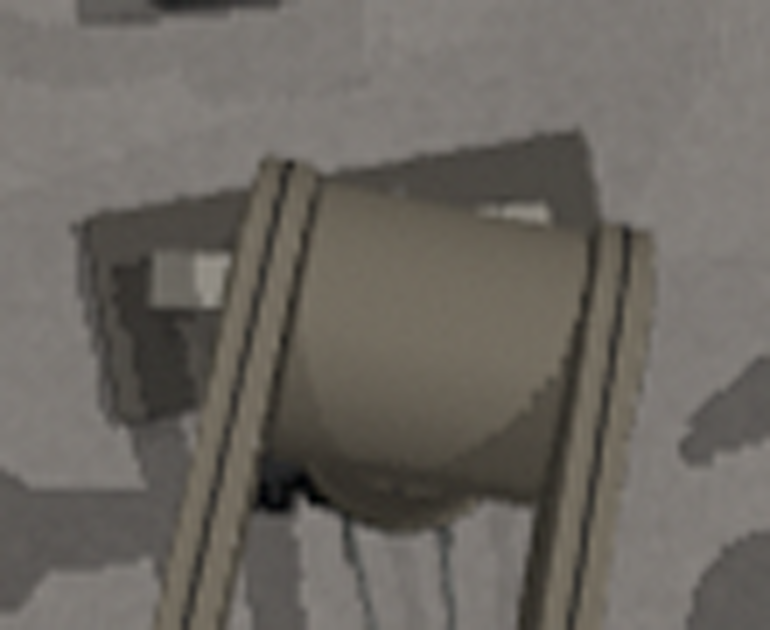

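View pics/w7.png

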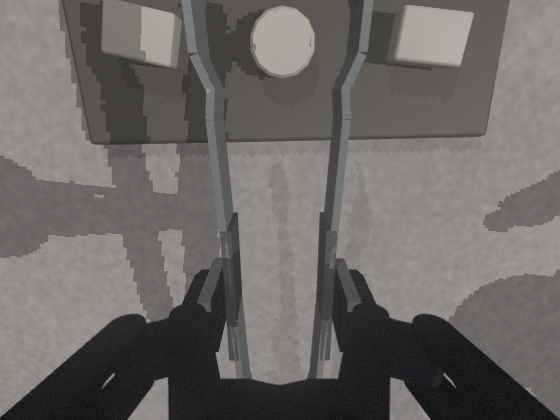

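The wrist view shows the round tablet at (283,41) between the arms, with bricks at (142,35) and (432,38). I'll measure the tablet relative to the tool.

Run:
```python
from h import *
np.set_printoptions(precision=1,suppress=True)
s=r.sense();ci=imaging.camera_info('wrist')
p=pix('wrist',283,41,23,ci);print(p,s['tool_pos'],s['tcp_rot'])
y=np.radians(s['tcp_rot'][2]);d=p[:2]-s['tool_pos'][:2]
print('tool x',d@[np.cos(y),np.sin(y)],'tool y',d@[np.sin(y),-np.cos(y)])
zt=s['tool_pos'][2]+20.5+22
for u,v in [(188,2),(371,5),(362,55),(193,55),(215,90),(343,90)]:
    q=pix('wrist',u,v,zt,ci);d=q[:2]-s['tool_pos'][:2];print((u,v),d@[np.cos(y),np.sin(y)],d@[np.sin(y),-np.cos(y)])
```

```text
[653.  -34.7  23. ] [547.2 -51.   48.5] [-179.9    0.1    9.6]
tool x 107.03980504121655 tool y 1.5910292683092813
(188, 2) 109.44833164909438 -29.589125088826393
(371, 5) 108.5109803187226 29.180946313166316
(362, 55) 93.85228244397305 27.482413222550022
(193, 55) 93.92802109464398 -29.31609666663142
(215, 90) 82.8302005394515 -22.625509789923964
(343, 90) 82.77878908906182 21.7936853964394
```

```bash
python3 -m creep '0.3 0.2 0 0 0 0 4.6;0.3 0.2 1.2 0 0 0 4.6;0.3 0.2 2.4 0 0 0 4.6;0.3 0.2 3 0 0 0 4.6;0.3 0.2 3 0 0 0 4.6;0.3 0.2 3 0 0 0 4.6'
python3 - <<'E'
from h import *
s=r.sense();print(s['tool_pos'],s['ft_force'])
cv2.imwrite('pics/w8.png',imaging.snapshot('wrist')[:,:,::-1]);crop('pics/w8.png','pics/w8c.png',80,0,400,200,2)
cv2.imwrite('pics/s8.png',imaging.snapshot('side')[:,:,::-1]);crop('pics/s8.png','pics/s8c.png',240,180,100,75,8)
E
```

```text
time: 8.25
tool_pos: [550.0, -52.4, 18.0]
tcp_rot: [-179.9, 0.1, 9.6]
ft_force: [0.6, 0.1, -0.9]
finger_gap: 45.7
[550.03481586 -52.4045604   18.0040127 ] [ 0.60069537  0.0950725  -0.87056356]
```

View pics/w8c.png

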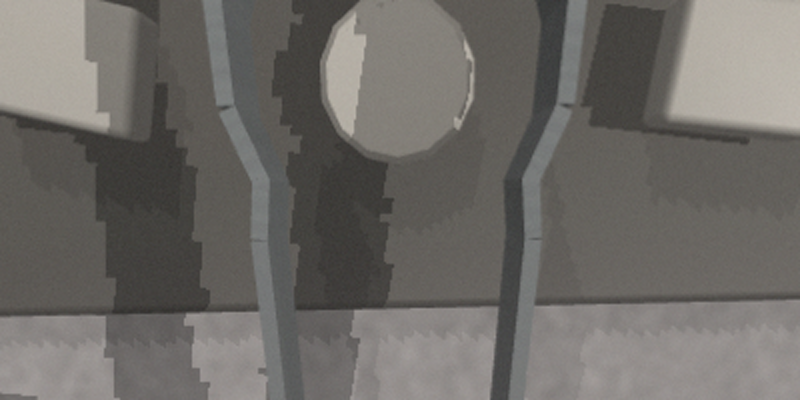

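View pics/s8c.png

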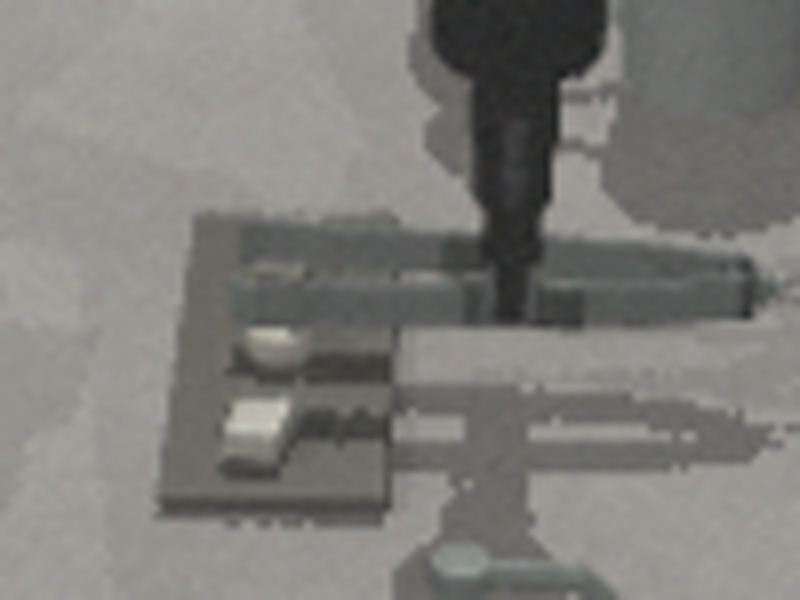

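The tablet is centred between the cups (crop column 398, arms at 215 and 580). I'll descend the rest of the way.

```bash
python3 -m creep '0 0 0.8 0 0 0 4.6;0 0 1.6 0 0 0 4.6;0 0 2.2 0 0 0 4.6;0 0 2.6 0 0 0 4.6;0 0 2.6 0 0 0 4.6;0 0 2.6 0 0 0 4.6'
python3 - <<'E'
from h import *
s=r.sense();print(s['tool_pos'],s['ft_force'])
cv2.imwrite('pics/w9.png',imaging.snapshot('wrist')[:,:,::-1]);crop('pics/w9.png','pics/w9c.png',80,0,400,200,2)
cv2.imwrite('pics/s9.png',imaging.snapshot('side')[:,:,::-1]);crop('pics/s9.png','pics/s9c.png',240,180,100,75,8)
E
```

```text
time: 8.95
tool_pos: [550.7, -52.5, -7.3]
tcp_rot: [-179.9, 0.0, 9.6]
ft_force: [0.3, -0.2, -0.9]
finger_gap: 46.2
[550.66533148 -52.49161049  -7.27139952] [ 0.27463757 -0.22676108 -0.88700932]
```

View pics/w9c.png

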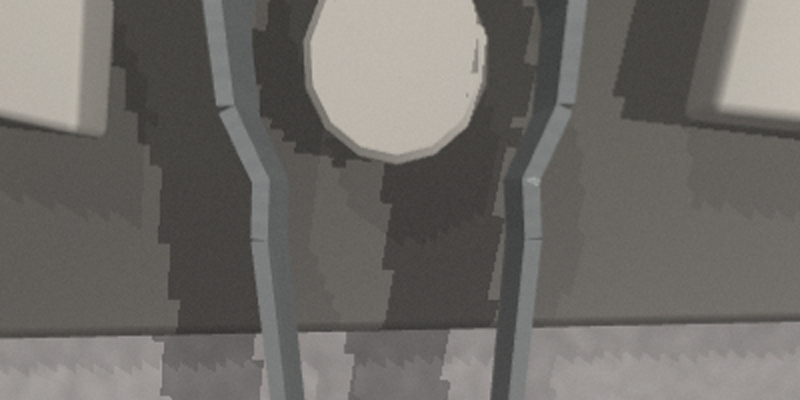

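View pics/s9c.png

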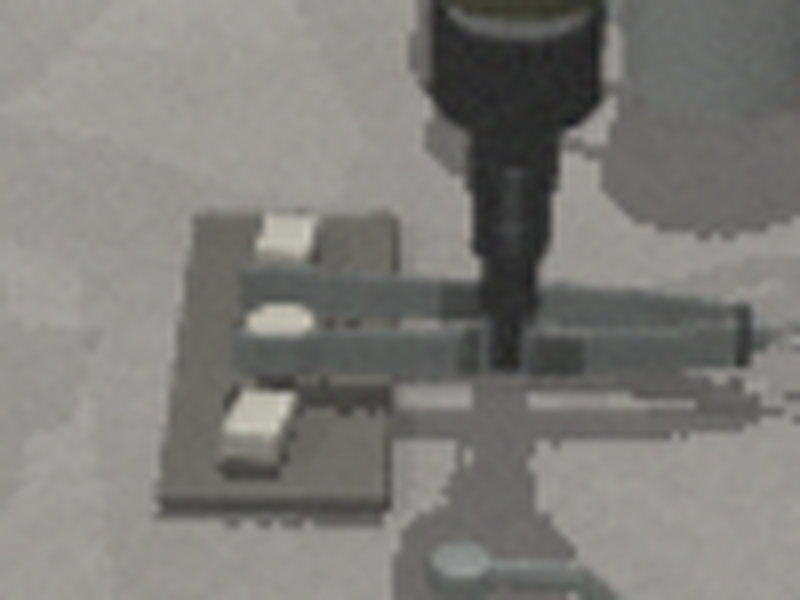

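Tablet seated between the cups, near x≈105. I'll squeeze.

```bash
python3 -m creep '0 0 0.1 0 0 0 4.4;0 0 0.1 0 0 0 4.2;0 0 0.1 0 0 0 4;0 0 0.1 0 0 0 3.8;0 0 0.1 0 0 0 3.6;0 0 0.1 0 0 0 3.4;0 0 0.1 0 0 0 3.2;0 0 0.1 0 0 0 3.2;0 0 0.1 0 0 0 3.2;0 0 0.1 0 0 0 3.2' 40
python3 - <<'E'
from h import *
s=r.sense();print(s['tool_pos'],s['ft_force'])
cv2.imwrite('pics/w10.png',imaging.snapshot('wrist')[:,:,::-1])
E
```

```text
time: 10.05
tool_pos: [551.0, -52.6, -7.8]
tcp_rot: [-179.9, 0.0, 9.6]
ft_force: [0.2, -0.4, -1.0]
finger_gap: 34.6
[551.04635477 -52.56630462  -7.83192666] [ 0.2263717  -0.42541068 -0.96334204]
```

View pics/w10.png

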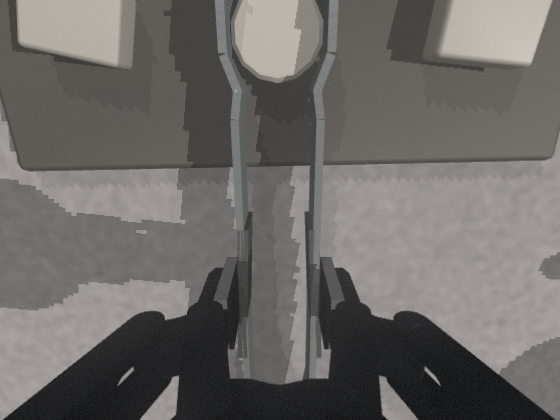

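The cups now bear on the tablet, with the gap stopped at 34.6 mm against a command of 32. Lifting slowly.

```bash
python3 -m creep '0 0 -0.3 0 0 0 3;0 0 -1 0 0 0 3;0 0 -2 0 0 0 3;0 0 -3.5 0 0 0 3;0 0 -5 0 0 0 3;0 0 -6.5 0 0 0 3;0 0 -6.5 0 0 0 3;0 0 -6.5 0 0 0 3' 50
python3 - <<'E'
from h import *
s=r.sense();print(s['tool_pos'],s['ft_force'])
cv2.imwrite('pics/w11.png',imaging.snapshot('wrist')[:,:,::-1])
cv2.imwrite('pics/s11.png',imaging.snapshot('side')[:,:,::-1]);crop('pics/s11.png','pics/s11c.png',240,165,100,75,8)
E
```

```text
time: 10.9
tool_pos: [551.7, -52.8, 58.0]
tcp_rot: [-180.0, -0.1, 9.6]
ft_force: [-0.7, -0.7, -1.5]
finger_gap: 34.3
[551.67332811 -52.76395572  58.02658225] [-0.68088563 -0.69155783 -1.52270501]
```

View pics/w11.png

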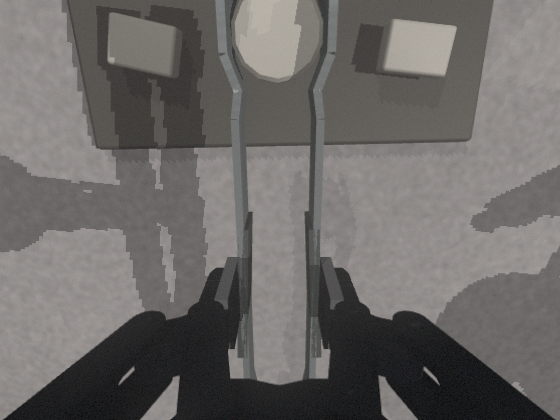

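View pics/s11c.png

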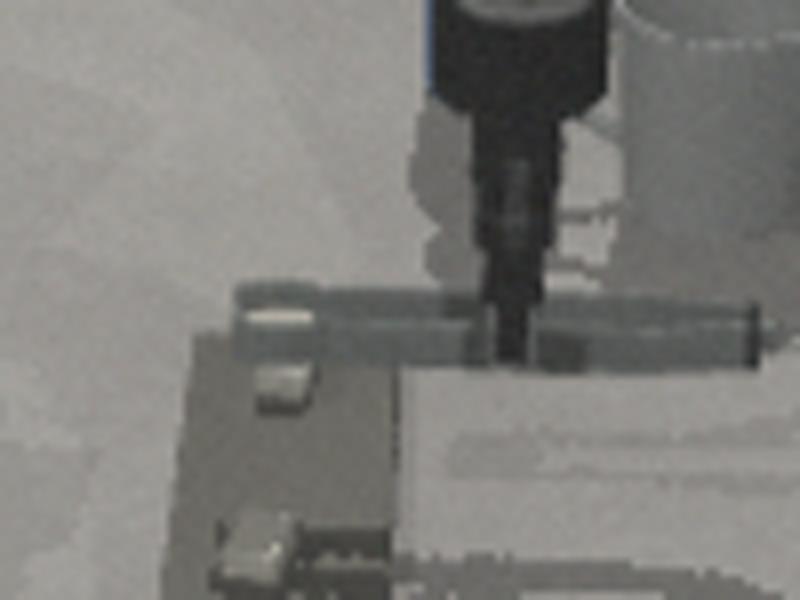

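The tablet is held and clear. I'll raise it to about 160 mm, then carry it to the jug on a straight path.

```bash
python3 -m creep '0 0 -1 0 0 0 3;0 0 -3 0 0 0 3;0 0 -5 0 0 0 3;0 0 -7 0 0 0 3;0 0 -8.5 0 0 0 3;0 0 -8.5 0 0 0 3'
python3 -m creep '-0.7 0.8 0 0 0 2 3;-2 2.4 0 0 0 5 3;-4 4.8 0 0 0 10 3;-6 7.2 0 0 0 15 3;-8 9.6 0 0 0 20 3;-10 12 0 0 0 25 3;-12 14.4 0 0 0 30 3;-14 16.8 0 0 0 35 3;-15.5 18.6 0 0 0 39 3;-15.5 18.6 0 0 0 39 3;-15.5 18.6 0 0 0 39 3'
python3 - <<'E'
from h import *
s=r.sense();print(s['tool_pos'],s['ft_force'])
cv2.imwrite('pics/w12.png',imaging.snapshot('wrist')[:,:,::-1])
cv2.imwrite('pics/t12.png',imaging.snapshot('top')[:,:,::-1]);crop('pics/t12.png','pics/t12c.png',330,180,120,100,6)
E
```

```text
time: 11.6
tool_pos: [552.2, -52.9, 144.3]
tcp_rot: [-180.0, -0.2, 9.6]
ft_force: [0.4, -0.1, -1.2]
finger_gap: 34.3
time: 12.7
tool_pos: [429.4, -262.4, 142.6]
tcp_rot: [-179.9, -0.0, -29.5]
ft_force: [-0.8, 0.1, -2.3]
finger_gap: 34.2
[ 429.41874609 -262.37168954  142.55792485] [-0.75753275  0.10499116 -2.32343746]
```

View pics/w12.png

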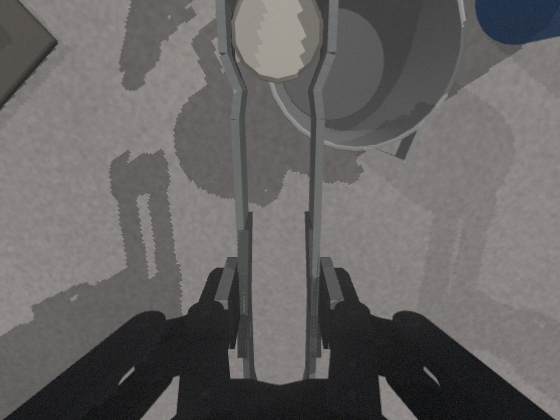

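View pics/t12c.png

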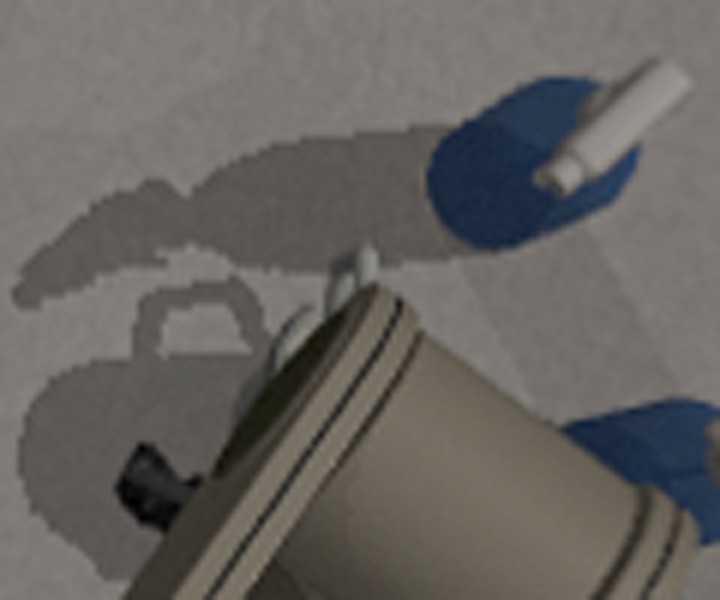

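Run:
```python
from h import *
from scipy.optimize import least_squares
np.set_printoptions(precision=1,suppress=True)
s=r.sense();ci=imaging.camera_info('wrist')
crop('pics/w12.png','pics/w12c.png',255,0,220,165,3.6)
pts=np.array([pix('wrist',u,v,115,ci)[:2] for u,v in [(270,88),(282,110),(310,138),(355,150),(420,125),(450,80),(463,20)]])
f=least_squares(lambda p:np.hypot(*(pts-p).T)-53,[496,-351]);print(f.x,f.fun)
p=pix('wrist',277,37,s['tool_pos'][2]+23.8+7,ci)
y=np.radians(s['tcp_rot'][2]);ex=np.array([np.cos(y),np.sin(y)]);ey=np.array([np.sin(y),-np.cos(y)])
d=p[:2]-s['tool_pos'][:2];print('tablet',p,d@ex,d@ey)
for J in (f.x,np.array([496,-351])):
  yy=np.radians(-35);g=J-103*np.array([np.cos(yy),np.sin(yy)])-s['tool_pos'][:2];print('move',g@ex,g@ey)
```

```text
[ 499.6 -350. ] [-0.9 -0.9  0.2  0.6  0.6 -1.4 -0.5]
tablet [ 518.4 -310.2  173.8] 100.6453580002624 -0.7834918567312172
move 1.2090828087243786 32.94304215859141
move -1.41801322088347 35.55723855792333
```

View pics/w12c.png

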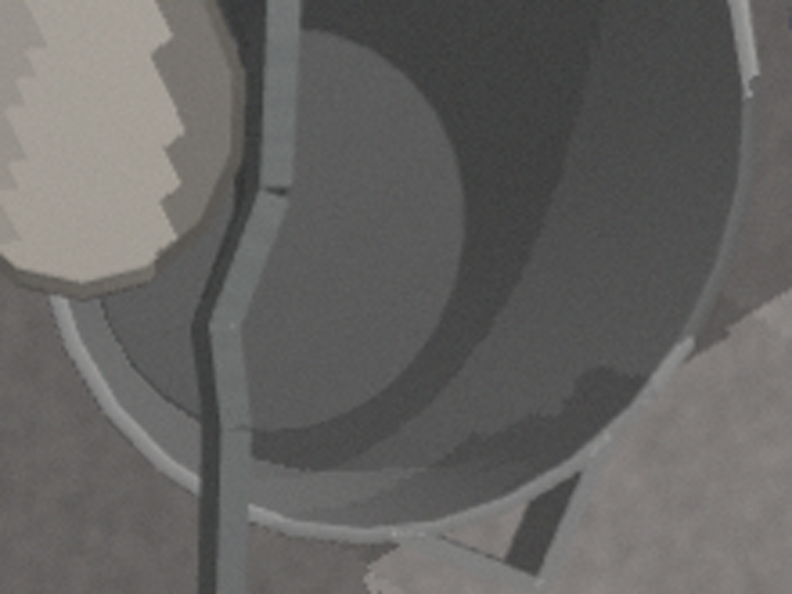

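The jug centre agrees between the two cameras, (496,-351) and (499.6,-350). Now the final centring move.

```bash
python3 -m creep '0 0.7 0 0 0 1 3;0 1.7 0.2 0 0 3 3;0.1 2.7 0.5 0 0 4.5 3;0.1 3.4 0.8 0 0 5.5 3;0.1 3.4 0.8 0 0 5.5 3;0.1 3.4 0.8 0 0 5.5 3;0.1 3.4 0.8 0 0 5.5 3;0.1 3.4 0.8 0 0 5.5 3'
python3 - <<'E'
from h import *
np.set_printoptions(precision=1,suppress=True)
s=r.sense();print(s['tool_pos'],s['ft_force'])
y=np.radians(s['tcp_rot'][2]);print('tablet est',s['tool_pos'][:2]+103*np.array([np.cos(y),np.sin(y)]),s['tool_pos'][2]+23.8)
cv2.imwrite('pics/w13.png',imaging.snapshot('wrist')[:,:,::-1])
cv2.imwrite('pics/s13.png',imaging.snapshot('side')[:,:,::-1]);crop('pics/s13.png','pics/s13c.png',270,100,130,105,6)
E
```

```text
time: 13.6
tool_pos: [414.7, -291.6, 135.1]
tcp_rot: [-179.9, -0.0, -34.8]
ft_force: [0.7, 0.3, 0.1]
finger_gap: 34.3
[ 414.7 -291.6  135.1] [0.7 0.3 0.1]
tablet est [ 499.3 -350.4] 158.87265572279117
```

View pics/w13.png

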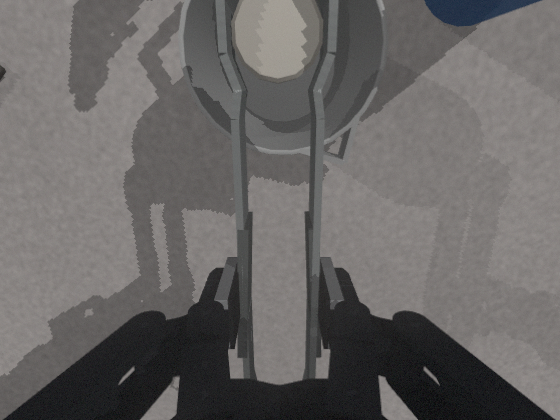

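View pics/s13c.png

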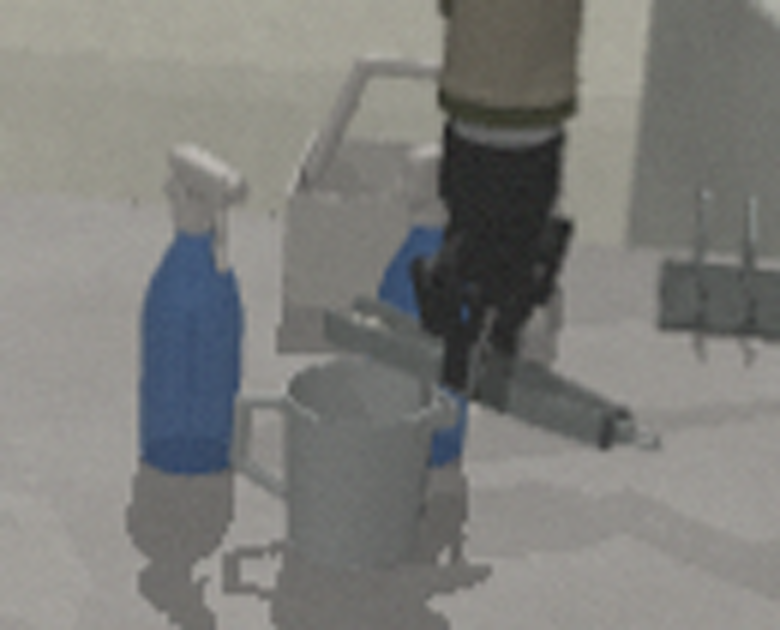

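The tablet sits over the jug's mouth (wrist view: tablet (277,37), jug rim columns 184–384, centre ≈284) and clear of the rim. I'll settle, then check again and hand in.

```bash
python3 -m creep '0 0 0 0 0 0 3;0 0 0 0 0 0 3;0 0 0 0 0 0 3;0 0 0 0 0 0 3;0 0 0 0 0 0 3'
python3 - <<'E'
from h import *
s=r.sense();print(s['tool_pos'],s['qd'],s['ft_force'],s['finger_gap'])
print('side pred tablet top',(np.array(proj('side',(499,-350,166)))-[270,100]+.5)*6, 'rim c',(np.array(proj('side',(498,-350.5,115)))-[270,100]+.5)*6)
a=imaging.snapshot('wrist')[:,:,::-1];b=cv2.imread('pics/w13.png');print('diff',np.abs(a.astype(int)-b).mean(),np.abs(a[:80,230:325].astype(int)-b[:80,230:325]).mean())
r.hand_in()
E
```

```text
time: 14.2
tool_pos: [414.7, -291.6, 135.1]
tcp_rot: [-179.9, -0.1, -34.8]
ft_force: [-0.3, -0.8, -1.2]
finger_gap: 34.3
[ 414.7078656  -291.57131411  135.05932279] [-0.02013316 -0.04613439 -0.00909971 -0.02822443 -0.00339888  0.03368499] [-0.31222623 -0.82211694 -1.22766729] 34.28335988688757
side pred tablet top [364.12919132 323.97502812] rim c [361.25671045 392.6717652 ]
diff 2.206831065759637 1.7251315789473685
the job is handed in; nothing more can be done
```

I handed in the job at about 14 s of the 50 s allowed. The tongs are still in the gripper, squeezing the round tablet and holding it still over the jug's mouth. No verdict is reported, so what follows rests on my own checks.

- **Position:** the tablet centre is at about (499, -350, 159) mm. That is 1–4 mm from the jug's centre line and about 44 mm above the rim. The wrist and top cameras put the jug centre about 4 mm apart. The side view shows the tablet within about 1 px of where I predicted it, clear of the rim.
- **Hold:** the grip has stayed at 34.3 mm against a 30 mm command at 50 N, so the squeeze is on the tablet. The task text gives about 36 mm for this width. The arm was still, and two wrist pictures 0.6 s apart matched.
- **Failed first grasp:** my first attempt closed on nothing. The fingertips were about 26 mm above the reported tool point, higher than the description suggests, so the pads shut above the tongs. I saw this in the side view, reopened, lowered about 24 mm and gripped properly, without disturbing the tongs.
- **Other objects:** the rectangular tablets looked undisturbed in the pictures during the lift, and the jug stayed upright. Wrist forces stayed within a few newtons throughout. I did not measure how far the sprays, dispenser and brush may have moved, but the arm stayed clear of them.

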